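Key the cash box lock and hold the bolt back

TASK

The cash box on the counter has a spring-return lock in its top. Take the key with the round head out of the key stand and put it down into the keyway; it sticks on the pins part-way, so ease off, rock it a little clockwise and slide it on until its collar sits on the lock plate. Then turn it a quarter turn clockwise (seen from above) to draw the bolt and finish while still gripping the key and holding it turned, leaving the bar-headed key in the stand and the small round tin and the shaker where they are.

Things in the scene. Friction and masses are not known exactly. Their poses are not given: they have to be found in the camera images.
- round_key: The key to use: steel, 100 g, upright in the stand, blade down. Origin at the blade's tip, z up to its head, y along the width of blade and flat head, x through their thickness. Blade 26 mm long, 5 thick, 18 wide with a 6 mm waist at z = 10.5 to 17.5 mm and a narrower nose; round neck 8 mm thick to the collar at z = 38 mm. A half turn about z makes no difference. It has 3 mm play in the stand.
- key_shoulder (a point): On the round key's axis at the underside of its round collar (24 mm across, z = 38 to 42 mm above the tip); axes as the key.
- key_bow (a point): Centre of the round key's head, 58 mm above the tip: a flat disc 34 mm across (z = 41 to 75 mm), 9 mm thick along x, to be gripped across its flat faces; axes as the key.
- bar_key: The other key, not to be used: steel, head a cross bar 46 mm wide, 18 mm high, 9 mm thick (T shape), blade 24 mm wide, too wide for the lock. Origin at its tip, axes as for the round key; total height 73 mm.
- key_stand: Fixed wooden block 56 x 130 x 42 mm (x, y, z), origin at the centre of its underside, with two slots in its top at y = -34 and +34 mm, their length along its y. The keys stand in them with their collars on its top (either key in either slot), so a standing key's tip is 4 mm above the counter.
- cash_box: Fixed grey steel cash box 140 x 170 x 90 mm (x, y, z), origin at the centre of its underside. On top, 30 mm from the centre toward its -x side (the front, which has the bolt), is a square brass lock plate 44 mm wide that stands 4 mm proud. A flat carrying handle 14 mm high lies on top at x = +45 mm.
- lock_mouth (a point): Centre of the keyway on the lock plate's upper face, 94 mm above the counter; z up, axes as the box. Straight-down opening 19.5 mm along y, 10.5 mm along x, 10 mm deep with a 1.5 mm chamfer; below it the plug's slot, 19.5 x 6.5 mm. Home = collar on the plate, key_shoulder at this point. Until home the key can turn only 0.31 rad (never force it).
- plug (a joint): Turn of the lock plug, rad: 0 at rest (slot along the box's y), grows clockwise from above, stop 1.62; returned by a spring (0.025 N m at 0, 0.09 at a quarter turn); the key turns 0.08 rad in it before it follows. At rest two pins stop the blade 15.5 mm short of home, however hard it is pushed; with the plug at 0.14 or more (key rocked 0.24 to 0.3 rad clockwise, little push) it slides on.
- bolt (a joint): Bolt on the box's front face, m: 0 shot, drawn back by the plug to 0.020 at a quarter turn.
- sugar_shaker: Bystander: small shaker, 44 mm across, 90 mm high, origin under its centre.
- tip_tin: Bystander: small round lidded tin, 69 mm across, 41 mm high, origin under its centre.
There are look-alikes about, which are no part of the job. What is shaped like the round_key but brown or orange is not meant.

How it is judged (in metres and radians):
On the way, in this order (a step that is already met when the one before it is completed fails the run):
1. the round-headed key is out of the stand (z of round_key in the frame of key_stand above 0.044 m), for 0.1 s.
2. the key is home in the lock, collar on the plate, not yet turned beyond the rocking (horizontal distance between key_shoulder and lock_mouth below 0.004 m and z of key_shoulder in the frame of lock_mouth below 0.003 m and value of joint plug below 0.7 rad), for 0.1 s.
3. the key has turned the plug a quarter turn (value of joint plug above 1.25 rad), for 0.2 s.
At the end, for the whole second after the job is handed in: Round key in the lock: collar within 4 mm of the plate and 5 mm of the keyway centre, upright to 0.15 rad; plug turned at least 1.25 rad clockwise (quarter turn = 1.57), bolt drawn back at least 14 mm; fingers still grip the key (over 1 N) and hold it still (value of joint plug above 1.25 rad and value of joint bolt above 0.014 m and horizontal distance between key_shoulder and lock_mouth below 0.005 m and z of key_shoulder in the frame of lock_mouth below 0.004 m and angle between round_key's own z axis and vertical below 0.15 rad and contact force between the fingers and round_key above 1 N and linear speed of round_key below 0.02 m/s); the arm keeps its last pose, push and grip.
It fails at once if the key is forced round before it is home (value of joint plug above 0.7 rad and z of key_shoulder in the frame of lock_mouth above 0.008 m).
It fails at once if the bar-headed key is taken from its slot (distance of bar_key from where it was at the start of the episode above 0.02 m).
It fails at once if the tin or the shaker is disturbed (distance of any of tip_tin, sugar_shaker from where it was at the start of the episode above 0.03 m).
It also fails if it takes over 54 s, if anything falls off the work surface, if the arm or the gripper's body presses on something with over 40 N, if the wrist force passes 120 N, or if a joint passes its speed limit or range.

ROBOT

A 6-joint arm with a two-finger parallel gripper is mounted at the origin on a cart in front of the work surface, level with it; the furniture and walls round the work are solid. World frame = base frame: x ahead of the robot, y to its left, z up, the work surface at z = 0. Lengths are in m, angles in degrees, forces in N, time in s.
With the tool pointing down it reaches from about 0.35 to 0.875 m from the base axis. Payload 4.2 kg.
Tool frame: the origin (TCP) lies midway between the tips of the shut fingers; the grasp point (between the pads) lies 19 mm behind it; z points along the fingers, y is the line along which they close (so a half turn about z gives the same grasp; the last joint's range is limited). The gripper opens to 87 mm and grips with 3 to 60 N. Pads are 19 mm wide; open, the fingers measure 117 mm over their backs; the gripper's body (75 mm by 190 mm) begins 51 mm behind the grasp point.
Start: joints at [-53.594, 22.042, 0.453, 0, -68.411, -14.817], TCP at [0.23, -0.581, 0.223] pointing down, gripper open.
Joint ranges: [-179.83, 179.83], [-69.29, 118.12], [-61.27, 80.66], [-181.25, 117.63], [-171.15, -9.14], [-177.46, 177.46]. Speed limits (degrees/s): [159.86, 159.86, 180, 180, 180, 180].

INTERFACE

Orientations are given as a 3x3 rotation matrix whose columns are the frame's x, y, z axes.
In Python, from station import sensors, eyes, workorder gives the robot as it stands.
- The arm moves only by the tool advance, called after "Call:" as name([rows], argument=value, ...), one row to a line, values as JSON. Schema: {"type":"object","properties":{"steps":{"type":"array","items":{"type":"array","prefixItems":[{"type":"number"},{"type":"array","items":{"type":"number"},"minItems":3,"maxItems":3},{"type":"array","items":{"type":"number"},"minItems":3,"maxItems":3}],"minItems":3,"maxItems":3},"minItems":1,"maxItems":8},"only":{"type":"string"},"quiet":{"type":"boolean"},"lines":{"type":"string"}},"required":["steps"],"additionalProperties":false}. steps is a list of rows, 1 to 8 of them, each written [opening, [dx, dy, dz], [rx, ry, rz]]: the opening from 0.0 (shut) to 1.0 (fully open), then dx, dy, dz in a scale on which 1.0 is 0.75 m, then a rotation vector rx, ry, rz in fractions of the full range, 1 being 180 degrees; each row is the pose to reach, as a shift and turn from the pose commanded when the call began, along the tool's axes at that moment; what a row does not reach only later rows make up. A row lasts 1/10 s, in which the tool goes at most 0.05 m and 8.59 degrees, less where a joint would pass 70% of its speed; a pose out of reach is approached as far as the arm can. The fingers move at their own pace and stop on an object; the grip force is fixed at half the most. Time passes only in rows, so rows that do not move let the fingers close. The tool returns the time, the measured TCP pose, the force, the opening and the grip force at its end. only (a regular expression) keeps the lines of the reply that match it, lines (a string "A,B") keeps lines A to B, and quiet returns only ok. A shift or turn number past 1, either way, is cut back to 1. Input that does not fit is refused with a message, and nothing moves.
- sensors.sense(): the state, without advancing time (a new reading comes with each control period).
- eyes.capture(name): name is "scene" or "top" or "wrist"; returns a dict with "pixels" (420x560x3 uint8, red, green, blue), "z_map" (420x560 float32, m along the optical axis (not along the pixel's ray), 0 where there is no reading), "K" (3x3 intrinsics, pixels), "world_from_camera" (4x4, takes a point from camera to world coordinates). Camera axes: x right, y up, looking along -z (the intrinsics and any distortion apply to the point x, -y, -z); pixel columns grow to the right and rows downward; lengths in m; the calibration is good to about 2 mm. A picture is of the moment at which its call begins.
- workorder.finish_job(): hands the job in; it is judged then, once.
The state is a dict: "time_s": time; "joints": joint angles; "joint_velocities": joint speeds; "effort": joint torques, N m; "tcp_pos": TCP position; "ee_rot": TCP orientation; "wrist_force": force on the tool from outside, world axes, zero at the start; "moment": the same for the moment, N m; "gripper_width": opening from 0.0 (shut) to 1.0 (fully open); "gripper_force": force on a finger pad.
Only numpy, scipy, OpenCV 4.12 (cv2) and the standard library are available. Lean on these libraries where they do the work, as an engineer would, in place of code of your own. Each camera call takes 0.05 s, during which the arm holds its last target. There are 200 camera calls.

## Working session

There is one attempt and no reset: what is moved stays moved. The work goes in short steps, Python scripts to look and compute and a tool call to move; the robot and the scene stay as the last step left them, time stands still between calls to the robot, and variables do not carry over. Pictures are saved under pics/ and viewed, at most 10 in all, crops included, and the job is handed in when it is done.

```bash
mkdir -p pics; ls; cat > h.py <<'E'
import numpy as np, cv2
from station import sensors, eyes
def cap(n,save=None):
    c=eyes.capture(n)
    if save: cv2.imwrite(f'pics/{save}.png',c['pixels'][:,:,::-1])
    np.savez(f'/tmp/{save or n}.npz',**c)
    return c
def pts(c):
    z=c['z_map'];K=c['K'];v,u=np.mgrid[:z.shape[0],:z.shape[1]]
    p=np.stack([(u-K[0,2])/K[0,0]*z,-(v-K[1,2])/K[1,1]*z,-z,np.ones_like(z)],-1)
    return (p@c['world_from_camera'].T)[...,:3]
def ray(c,u,v,h):
    K=c['K'];T=c['world_from_camera']
    d=T[:3,:3]@np.array([(u-K[0,2])/K[0,0],-(v-K[1,2])/K[1,1],-1]);o=T[:3,3]
    return o+d*(h-o[2])/d[2]
E
python3 - <<'E'
from h import *
for n in('scene','top','wrist'):
    c=cap(n,n+'0'); print(n,c['K'].round(1).tolist(),c['world_from_camera'].round(3).tolist(),(c['z_map']>0).mean())
print({k:np.round(v,3).tolist() for k,v in sensors.sense().items()})
E
python3 -c "
import cv2,numpy as np
a=cv2.imread('pics/scene0.png');b=cv2.imread('pics/top0.png')
cv2.imwrite('pics/two.png',cv2.resize(np.hstack([a,b]),(800,300)))"
```

```text
pics
scene [[532.1, 0.0, 277.7], [0.0, 532.1, 214.0], [0.0, 0.0, 1.0]] [[-0.759, 0.423, -0.495, 0.035], [-0.651, -0.484, 0.584, 0.675], [0.007, 0.766, 0.643, 0.858], [0.0, 0.0, 0.0, 1.0]] 0.9959268707482993
top [[407.4, 0.0, 280.6], [0.0, 407.4, 212.2], [0.0, 0.0, 1.0]] [[0.008, 0.996, -0.093, 0.514], [-1.0, 0.009, 0.017, 0.011], [0.018, 0.093, 0.995, 1.087], [0.0, 0.0, 0.0, 1.0]] 0.9958630952380952
wrist [[294.3, 0.0, 277.5], [0.0, 294.3, 208.0], [0.0, 0.0, 1.0]] [[-0.368, -0.89, -0.269, 0.156], [0.93, -0.351, -0.109, -0.61], [0.003, -0.29, 0.957, 0.385], [0.0, 0.0, 0.0, 1.0]] 0.9959523809523809
{'time_s': 0.15, 'joints': [-53.594, 22.08, 0.399, -0.019, -68.411, -14.816], 'joint_velocities': [-0.129, -0.146, 0.158, 0.188, 0.022, -0.132], 'effort': [-0.0, -39.105, 18.759, 4.222, 0.012, -0.0], 'tcp_pos': [0.23, -0.581, 0.222], 'ee_rot': [[-0.93, -0.368, -0.001], [-0.368, 0.93, 0.001], [0.0, 0.002, -1.0]], 'wrist_force': [0.462, -0.263, -0.51], 'moment': [0.009, -0.013, 0.064], 'gripper_force': 0.0, 'gripper_width': 0.996}
```

View pics/top0.png

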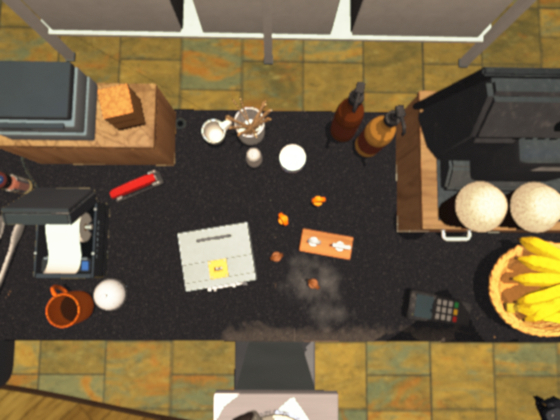

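View pics/scene0.png

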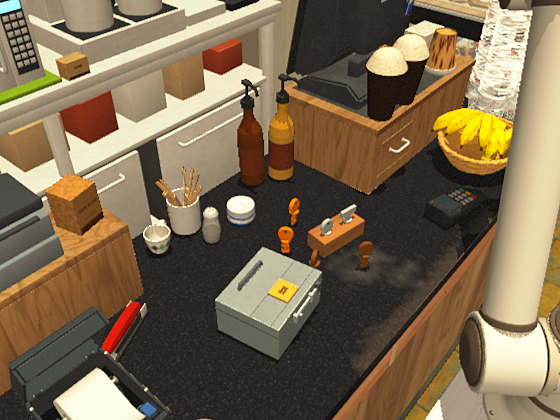

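The top view shows the box at (217,257) with its lock plate at (218,268), and the stand at (327,244) with steel keys at (313,241) and (341,246). The tin is at (292,157) and the shaker at (254,157). The orange look-alikes at (284,218) and (318,200) and the brown ones at (276,257) and (313,284) are the wrong colour. Next I'll enlarge both stand keys to tell the round head from the bar.

```bash
python3 - <<'E'
from h import *
a=cv2.imread('pics/scene0.png')[195:265,290:390];b=cv2.imread('pics/top0.png')[225:265,295:360]
cv2.imwrite('pics/crop.png',np.hstack([cv2.resize(a,(420,294),interpolation=2),cv2.resize(b,(380,294),interpolation=2)]))
c=cap('top','t1');P=pts(c)
def mk(c,P,box,f):
    u0,v0,u1,v1=box;m=np.zeros(P.shape[:2],bool);m[v0:v1,u0:u1]=1
    return m&f
im=c['pixels'].astype(int);hsv=cv2.cvtColor(c['pixels'],cv2.COLOR_RGB2HSV).astype(int)
def rect(m,h,name):
    v,u=np.nonzero(m); q=np.array([ray(c,a,b,h)[:2] for a,b in zip(u,v)])
    r=cv2.minAreaRect(q.astype(np.float32)*1000);print(name,m.sum(),np.round(r[0],1),np.round(r[1],1),round(r[2],2),'zmed',np.median(P[m][:,2]).round(4))
Z=P[...,2]
rect(mk(c,P,(165,210,270,300),abs(Z-.09)<.006),.09,'boxtop')
rect(mk(c,P,(165,210,270,300),(hsv[...,1]>130)&(hsv[...,0]>15)&(hsv[...,0]<35)&(Z>.07)),.094,'plate')
rect(mk(c,P,(290,220,365,268),abs(Z-.042)<.006),.042,'stand')
for b in((300,225,327,260),(327,225,360,260)):rect(mk(c,P,b,Z>.055),.07,'key')
for b in((270,140,310,175),(243,145,266,170)):rect(mk(c,P,b,Z>.03),.04,'by')
E
```

```text
boxtop 3910 [494.2 148.1] [148.4 169.7] 9.79 zmed 0.0899
plate 229 [469.4 143.6] [39.4 40.3] 9.85 zmed 0.0935
stand 965 [ 531.6 -123.9] [130.1  56. ] 80.36 zmed 0.0418
key 56 [554.3 -89.5] [32.5 47.4] 89.91 zmed 0.0762
key 79 [ 531.5 -159.2] [47.4 64.3] 84.29 zmed 0.0763
by 540 [758.3 -33.8] [72.4 74.3] 80.49 zmed 0.0411
by 234 [756.2  64.4] [47.8 39.1] 0.69 zmed 0.0807
```

View pics/crop.png

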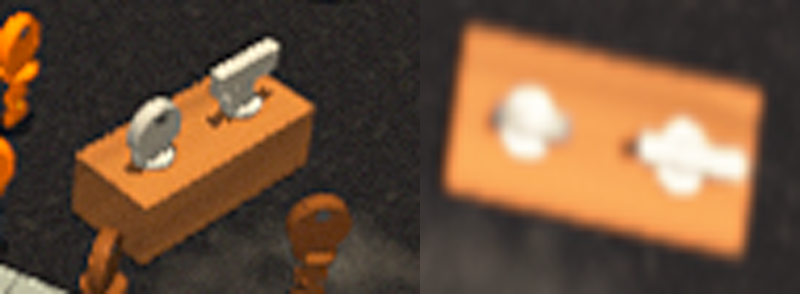

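The crop shows a disc head on the left key (top view (313,241)) and a T bar on the right one (341,246). So the steel key at (313,241) is the one to take, and the orange and brown keys are decoys. I'm moving above it for a close look.

The rows are not in the units I measure in: shifts go in shares of 0.75 m and turns go in shares of 180 degrees. I convert before sending: -0.466 m is -0.6213, 0.344 m is 0.4587, -58.8 degrees is -0.3267.

```bash
cat >> h.py <<'E'
def rel(p,yawy=None):
    """shift in tool axes to world TCP p, and rz (deg) to bring tool y to world yaw"""
    s=sensors.sense();R=np.array(s['ee_rot']);print('d',(R.T@(np.array(p)-s['tcp_pos'])).round(4))
    print('t',s['time_s'],'rotvec to level/yaw:',end=' ')
    if yawy is not None:
        from scipy.spatial.transform import Rotation as Ro
        a=np.radians(yawy);y=np.array([np.cos(a),np.sin(a),0])
        if y@R[:,1]<0:y=-y
        z=np.array([0,0,-1.]);T=np.stack([np.cross(y,z),y,z],1)
        print(Ro.from_matrix(R.T@T).as_rotvec(degrees=True).round(2))
    print('tcp',np.round(s['tcp_pos'],4),'q',np.round(s['joints'],1),'F',np.round(s['wrist_force'],2),'M',np.round(s['moment'],3))
E
```

Call:
advance([
  [1,[-0.6213,0.4587,0.0293],[0,0,-0.3267]],
  [1,[-0.6213,0.4587,0.0293],[0,0,-0.3267]],
  [1,[-0.6213,0.4587,0.0293],[0,0,-0.3267]],
  [1,[-0.6213,0.4587,0.0293],[0,0,-0.3267]],
  [1,[-0.6213,0.4587,0.0293],[0,0,-0.3267]],
  [1,[-0.6213,0.4587,0.0293],[0,0,-0.3267]],
  [1,[-0.6213,0.4587,0.0293],[0,0,-0.3267]],
  [1,[-0.6213,0.4587,0.0293],[0,0,-0.3267]],
])

```text
time_s: 1.0
tcp_pos: [0.4423, -0.2401, 0.2075]
ee_rot: [[-0.165, -0.986, 0.0], [-0.986, 0.165, -0.0], [0.0, -0.0, -1.0]]
wrist_force: [1.2, -0.9, -0.4]
gripper_width: 0.999
gripper_force: 0.0
```

```bash
python3 -c "
from h import *
rel((.537,-.09,.2),-9.6)"
```

```text
d [-0.1637 -0.0686  0.0075]
t 1.0 rotvec to level/yaw: [-0.03 -0.    0.12]
tcp [ 0.4423 -0.2401  0.2075] q [-10.   10.9 -17.7   0.  -61.4   0.5] F [ 1.15 -0.88 -0.44] M [-0.063 -0.079 -0.037]
```

To row units: -0.164 m is -0.2187, -0.0685 m is -0.0913.

Call:
advance([
  [1,[-0.2187,-0.0913,0.01],[0,0,0]],
  [1,[-0.2187,-0.0913,0.01],[0,0,0]],
  [1,[-0.2187,-0.0913,0.01],[0,0,0]],
  [1,[-0.2187,-0.0913,0.01],[0,0,0]],
  [1,[-0.2187,-0.0913,0.01],[0,0,0]],
  [1,[-0.2187,-0.0913,0.01],[0,0,0]],
])

```text
time_s: 1.6
tcp_pos: [0.5363, -0.0914, 0.1994]
ee_rot: [[-0.166, -0.986, -0.001], [-0.986, 0.166, -0.0], [0.0, 0.001, -1.0]]
wrist_force: [-0.0, 0.3, 0.1]
gripper_width: 0.997
gripper_force: 0.0
```

```bash
python3 -c "
from h import *
rel((.537,-.09,.2),-9.6)
cap('wrist','w1')"
```

```text
d [-0.0015 -0.0004 -0.0006]
t 1.6 rotvec to level/yaw: [ 0.07 -0.01  0.06]
tcp [ 0.5363 -0.0914  0.1994] q [  7.4  15.3 -13.   -0.  -61.8 -16.9] F [-0.04  0.27  0.08] M [ 0.019  0.101 -0.017]
```

View pics/w1.png

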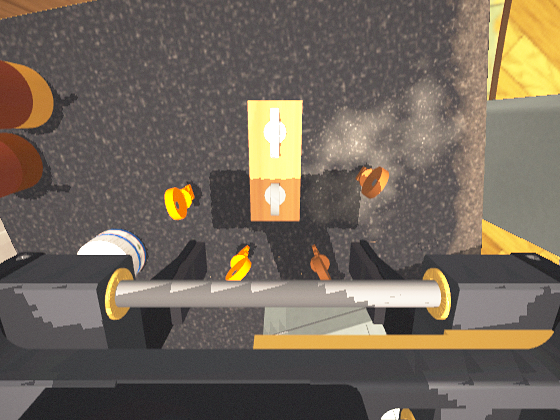

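The wrist view shows the round key edge-on at (275,197) and the bar key at (275,130). Both are in the stand, and the decoys lie clear to the sides. Now to measure the key and lock from here and from the top and scene cameras.

```bash
python3 - <<'E'
from h import *
def meas(c,box,f,name,h=None):
    P=pts(c);u0,v0,u1,v1=box;m=np.zeros(P.shape[:2],bool);m[v0:v1,u0:u1]=1
    hsv=cv2.cvtColor(c['pixels'],cv2.COLOR_RGB2HSV).astype(int);m&=f(P[...,2],hsv)
    if h is None:q=P[m][:,:2]
    else:v,u=np.nonzero(m);q=np.array([ray(c,a,b,h)[:2] for a,b in zip(u,v)])
    r=cv2.minAreaRect((q*1000).astype(np.float32));print(name,m.sum(),np.round(r[0],1),np.round(r[1],1),round(r[2],2),'mean',(q.mean(0)*1000).round(1),'z',np.percentile(P[m][:,2],[5,50,95]).round(4))
w=dict(np.load('/tmp/w1.npz'))
wood=lambda z,h:(abs(z-.042)<.005)&(h[...,1]>60)
meas(w,(235,90,315,225),wood,'stand w')
meas(w,(235,90,315,225),wood,'stand w ray',.042)
meas(w,(240,170,310,225),lambda z,h:z>.065,'bow w')
meas(w,(240,170,310,225),lambda z,h:(z>.044)&(z<.052)&(h[...,1]<60),'collar w')
meas(w,(240,100,310,160),lambda z,h:z>.06,'bar w')
P=pts(w);hsv=cv2.cvtColor(w['pixels'],cv2.COLOR_RGB2HSV)
for n,(u,v) in dict(br=(320,262),br2=(375,180),or1=(178,203),or2=(238,264)).items():print(n,P[v-4:v+5:4,u-4:u+5:4].reshape(-1,3).max(0).round(3))
for n in('scene','top'):
    c=cap(n,n+'2');P=pts(c);hsv=cv2.cvtColor(c['pixels'],cv2.COLOR_RGB2HSV).astype(int)
    br=(hsv[...,1]>130)&(hsv[...,0]>18)&(hsv[...,0]<35)&(abs(P[...,2]-.094)<.012)&(abs(P[...,0]-.469)<.05)&(abs(P[...,1]-.144)<.05)
    br=cv2.morphologyEx(br.astype(np.uint8),cv2.MORPH_CLOSE,np.ones((7,7)));v,u=np.nonzero(br)
    if len(u)==0:print(n,'none');continue
    q=np.array([ray(c,a,b,.094)[:2] for a,b in zip(u,v)])*1000
    print(n,'plate',len(u),cv2.minAreaRect(q.astype(np.float32)),q.mean(0),P[br>0][:,2].mean())
    st=(abs(P[...,2]-.042)<.006)&(abs(P[...,0]-.53)<.07)&(abs(P[...,1]+.124)<.09)
    if n=='scene': meas(c,(290,195,390,265),wood,'stand s',.042);meas(c,(290,195,340,265),lambda z,h:(z>.05)&(h[...,1]<70),'bow s')
E
```

```text
stand w 5100 [ 534.3 -123.7] [130.4  56.1] 80.37 mean [ 533.7 -127.3] z [0.0418 0.0429 0.0441]
stand w ray 5100 [ 534.3 -123.8] [130.2  56.1] 80.39 mean [ 533.7 -127.2] z [0.0418 0.0429 0.0441]
bow w 293 [ 534.4 -123.2] [95.   9.1] 80.51 mean [538.7 -97.5] z [0.0698 0.078  0.1937]
collar w 154 [539.5 -90.6] [19.9 22.2] 79.42 mean [539.4 -91.1] z [0.046  0.047  0.0479]
bar w 507 [ 528.3 -157.5] [45.8  8.6] 80.06 mean [ 528.1 -158.7] z [0.0758 0.0777 0.0793]
br [0.507 0.002 0.071]
br2 [ 0.524 -0.09   0.363]
or1 [ 0.641 -0.096  0.076]
or2 [ 0.603 -0.013  0.072]
scene plate 412 ((469.39794921875, 146.09893798828125), (44.84071350097656, 46.22681427001953), 9.76069164276123) [469.24913958 146.00598647] 0.09268147609831305
stand s 814 [529.4 -86.7] [175.2 189.2] 40.56 mean [ 524.9 -107.4] z [0.0382 0.0416 0.0447]
bow s 180 [316.9 306.6] [ 78.2 924.8] 32.58 mean [4.973e+02 4.000e-01] z [0.0534 0.0739 0.8583]
top none
```

To row units: 0.1 m is 0.1333, 0.08 m is 0.1067.

Call:
advance([
  [0.4,[-0.0013,-0.0043,0],[0,0,0]],
  [0.4,[-0.0013,-0.0043,0.0533],[0,0,0]],
  [0.4,[-0.0013,-0.0043,0.1067],[0,0,0]],
  [0.4,[-0.0013,-0.0043,0.1333],[0,0,0]],
  [0.4,[-0.0013,-0.0043,0.1333],[0,0,0]],
  [0.4,[-0.0013,-0.0043,0.1333],[0,0,0]],
])

```text
time_s: 2.35
tcp_pos: [0.5405, -0.092, 0.1005]
ee_rot: [[-0.167, -0.986, 0.001], [-0.986, 0.167, -0.0], [0.0, -0.001, -1.0]]
wrist_force: [-0.7, -1.0, 0.2]
gripper_width: 0.542
gripper_force: 0.0
```

```bash
python3 -c "
from h import *
rel((.5395,-.0906,.0505),-9.6)
cap('wrist','w2')"
```

```text
d [-0.0012  0.0013  0.05  ]
t 2.35 rotvec to level/yaw: [-0.05 -0.02 -0.04]
tcp [ 0.5405 -0.092   0.1005] q [  7.3  21.6 -19.8   0.  -48.5 -17. ] F [-0.7  -0.99  0.25] M [ 0.08   0.019 -0.03 ]
```

View pics/w2.png

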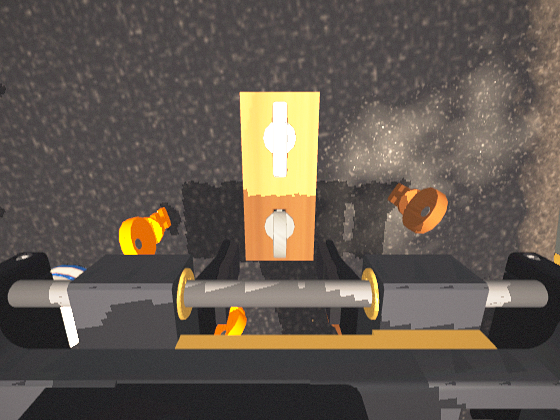

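The key at (280,235) sits centred between the fingers at (222) and (337), with nothing in the way. Going down to grip.

To row units: 0.05 m is 0.0667, 0.03 m is 0.04.

Call:
advance([
  [0.4,[-0.0013,0.0013,0.04],[0,0,0]],
  [0.4,[-0.0013,0.0013,0.0667],[0,0,0]],
  [0.4,[-0.0013,0.0013,0.0667],[0,0,0]],
  [0.4,[-0.0013,0.0013,0.0667],[0,0,0]],
  [0,[-0.0013,0.0013,0.0667],[0,0,0]],
  [0,[-0.0013,0.0013,0.0667],[0,0,0]],
  [0,[-0.0013,0.0013,0.0667],[0,0,0]],
  [0,[-0.0013,0.0013,0.0667],[0,0,0]],
])

```text
time_s: 3.2
tcp_pos: [0.5394, -0.0902, 0.0504]
ee_rot: [[-0.167, -0.986, 0.001], [-0.986, 0.167, 0.0], [-0.0, -0.001, -1.0]]
wrist_force: [0.1, 1.1, -0.3]
gripper_width: 0.119
gripper_force: 0.0
```

Call:
advance([
  [0,[0,0,0],[0,0,0]],
  [0,[0,0,0],[0,0,0]],
  [0,[0,0,0],[0,0,0]],
])

```text
time_s: 3.5
tcp_pos: [0.5394, -0.0902, 0.0503]
ee_rot: [[-0.167, -0.986, 0.001], [-0.986, 0.167, -0.0], [0.0, -0.001, -1.0]]
wrist_force: [-0.8, -0.6, 4.3]
gripper_width: 0.1
gripper_force: 30.0
```

```bash
python3 -c "
from h import *
rel((.5395,-.0906,.0505),-9.6)"
```

```text
d [ 0.0004 -0.0002 -0.0002]
t 3.5 rotvec to level/yaw: [-0.04 -0.    0.  ]
tcp [ 0.5394 -0.0902  0.0503] q [  7.5  25.3 -22.9   0.  -41.8 -17.1] F [-0.84 -0.57  4.3 ] M [ 0.188  0.409 -0.029]
```

To row units: -0.17 m is -0.2267, -0.15 m is -0.2.

Call:
advance([
  [0,[0,0,-0.0133],[0,0,0]],
  [0,[0,0,-0.04],[0,0,0]],
  [0,[0,0,-0.08],[0,0,0]],
  [0,[0,0,-0.1333],[0,0,0]],
  [0,[0,0,-0.2],[0,0,0]],
  [0,[0,0,-0.2267],[0,0,0]],
  [0,[0,0,-0.2267],[0,0,0]],
  [0,[0,0,-0.2267],[0,0,0]],
])

```text
time_s: 4.3
tcp_pos: [0.5381, -0.09, 0.2191]
ee_rot: [[-0.168, -0.986, -0.001], [-0.986, 0.168, 0.001], [-0.001, 0.002, -1.0]]
wrist_force: [0.2, -0.4, -1.5]
gripper_width: 0.106
gripper_force: 30.0
```

```bash
python3 -c "
from h import *
rel((.459,.205,.22),9.8)
cap('wrist','w3')"
```

```text
d [-0.2776  0.1274 -0.0005]
t 4.3 rotvec to level/yaw: [  0.09   0.05 -19.44]
tcp [ 0.5381 -0.09    0.2191] q [  7.5  14.5 -11.   -0.1 -64.6 -17.1] F [ 0.19 -0.36 -1.54] M [0.033 0.114 0.051]
```

View pics/w3.png

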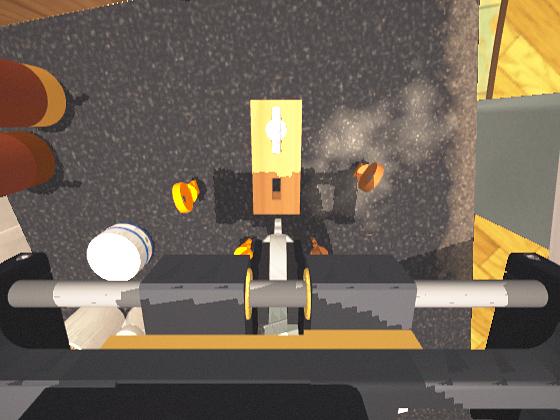

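The key is out: its slot at (277,187) is empty and the key hangs in the fingers at (278,240). Next, a look at the lock from the +y side.

To row units: -0.278 m is -0.3707, 0.127 m is 0.1693, -19.4 degrees is -0.1078.

Call:
advance([
  [0,[-0.3707,0.1693,0],[0,0,-0.1078]],
  [0,[-0.3707,0.1693,0],[0,0,-0.1078]],
  [0,[-0.3707,0.1693,0],[0,0,-0.1078]],
  [0,[-0.3707,0.1693,0],[0,0,-0.1078]],
  [0,[-0.3707,0.1693,0],[0,0,-0.1078]],
  [0,[-0.3707,0.1693,0],[0,0,-0.1078]],
  [0,[-0.3707,0.1693,0],[0,0,-0.1078]],
  [0,[-0.3707,0.1693,0],[0,0,-0.1078]],
])

```text
time_s: 5.15
tcp_pos: [0.4589, 0.2058, 0.2178]
ee_rot: [[0.173, -0.985, -0.004], [-0.985, -0.173, -0.003], [0.002, 0.004, -1.0]]
wrist_force: [-0.4, 1.0, -2.3]
gripper_width: 0.102
gripper_force: 30.0
```

Call:
advance([
  [0,[0,0,0],[0,0,0]],
  [0,[0,0,0],[0,0,0]],
])

```text
time_s: 5.35
tcp_pos: [0.4603, 0.2036, 0.2191]
ee_rot: [[0.168, -0.986, -0.001], [-0.986, -0.168, -0.001], [0.001, 0.002, -1.0]]
wrist_force: [-0.4, -0.4, -0.9]
gripper_width: 0.102
gripper_force: 30.0
```

```bash
python3 -c "
from h import *
rel((.469,.145,.2),9.8)
cap('wrist','w4')"
```

```text
d [0.0593 0.0012 0.0192]
t 5.35 rotvec to level/yaw: [ 0.09 -0.06 -0.12]
tcp [0.4603 0.2036 0.2191] q [ 42.4  10.4 -16.5  -0.  -63.2 -32.7] F [-0.44 -0.38 -0.89] M [ 0.048  0.067 -0.024]
```

View pics/w4.png

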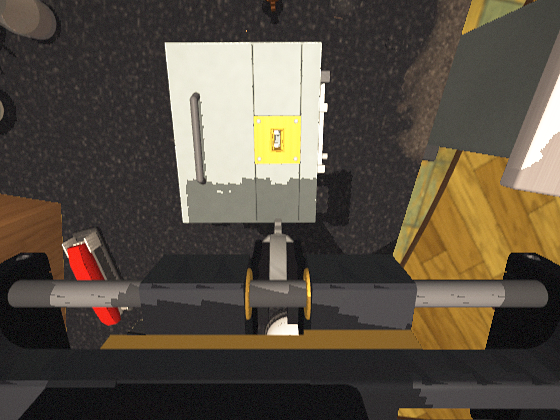

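The plate is at (277,139), the keyway is visible in its middle, and the key hangs at (278,235). I'll measure lock and key in this same view.

```bash
cat > m.py <<'E'
from h import *
def plate(c,h=.094):
    P=pts(c);hsv=cv2.cvtColor(c['pixels'],cv2.COLOR_RGB2HSV).astype(int)
    m=((hsv[...,1]>120)&(hsv[...,0]>15)&(hsv[...,0]<35)&(abs(P[...,2]-h)<.012)).astype(np.uint8)
    m=cv2.morphologyEx(m,cv2.MORPH_CLOSE,np.ones((9,9)));n,l,st,_=cv2.connectedComponentsWithStats(m);i=1+st[1:,4].argmax()
    v,u=np.nonzero(l==i);zz=np.median(P[l==i][:,2]);q=np.array([ray(c,a,b,h) for a,b in zip(u,v)])[:,:2]*1000
    r=cv2.minAreaRect(q.astype(np.float32));print('plate',len(u),np.round(r[0],1),np.round(r[1],1),round(r[2],2),'mean',q.mean(0).round(1),'z',zz.round(4));return l==i
if __name__=='__main__':
    c=dict(np.load('/tmp/w4.npz'));m=plate(c);P=pts(c)
    b=(abs(P[...,2]-.09)<.006);b[225:]=0;q=P[b][:,:2]*1000;r=cv2.minAreaRect(q.astype(np.float32));print('box',np.round(r[0],1),np.round(r[1],1),r[2],np.median(P[b][:,2]))
    s=sensors.sense();R=np.array(s['ee_rot']);t=(P-s['tcp_pos'])@R*1000  # tool axes mm
    # deep pixels in the keyway
    k=m&(P[...,2]<.088);print('hole',k.sum(),P[k].mean(0).round(4) if k.any() else '')
    g=c['pixels'].astype(int).sum(2)
    sel=(abs(t[...,1])<20)&(abs(t[...,0])<30)&(t[...,2]>-30)&(t[...,2]<60)
    for z0 in range(-30,60,6):
        a=sel&(t[...,2]>=z0)&(t[...,2]<z0+6)
        if a.sum()>5:print(z0,a.sum(),'x',np.percentile(t[a][:,0],[3,50,97]).round(1),'y',np.percentile(t[a][:,1],[3,50,97]).round(1))
    cv2.imwrite('pics/crop4.png',cv2.resize(cv2.cvtColor(c['pixels'],cv2.COLOR_RGB2BGR)[105:290,225:335],(475,600*1),interpolation=2)[:600])
E
python3 m.py
```

```text
plate 2182 [471.3 144.8] [44.3 43.9] 9.66 mean [471.5 143.9] z 0.0949
box [593.6 166.6] [347.1 170.2] 10.615619659423828 0.09096231352833967
hole 238 [0.4711 0.1465 0.0567]
-30 667 x [ 1.6  9.1 12.4] y [-12.6  -0.3  11.6]
-24 365 x [ 9.  11.7 16.2] y [-12.8  -0.8  11.7]
-18 240 x [ 9.  10.9 17.4] y [-12.9  -0.3  11.9]
-12 164 x [ 9.  10.6 17.3] y [-13.2  -1.9  12.1]
-6 106 x [ 9.   9.8 11.2] y [-13.3   4.4  12.1]
0 88 x [ 7.4  9.5 12.2] y [-10.1  -1.4   7.8]
6 13 x [ 7.1  9.3 11.9] y [-9.9  1.6  8.9]
18 46 x [7.1 8.9 9.8] y [-2.8 -0.5  1.8]
24 16 x [8.9 9.3 9.6] y [-2.9 -0.5  1.9]
30 26 x [7.  8.3 9.6] y [-2.3 -0.1  2. ]
36 18 x [8.  9.3 9.8] y [-2.3 -0.5  2. ]
```

View pics/crop4.png

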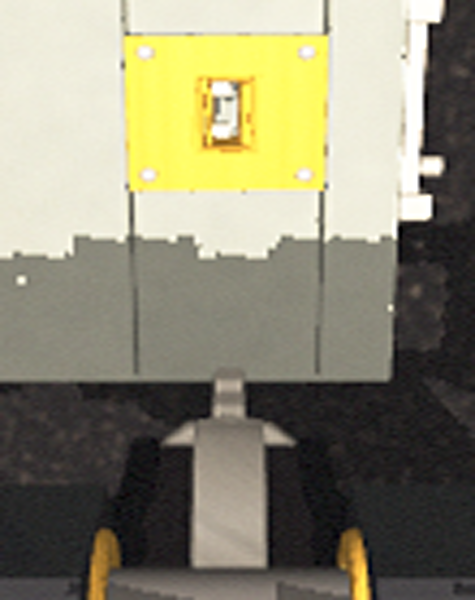

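To row units: 0.064 m is 0.0853, 0.0594 m is 0.0792, -0.1 degrees is -0.0006.

Call:
advance([
  [0,[0.0533,-0.0007,0],[0,0,-0.0006]],
  [0,[0.0792,-0.0007,0.0267],[0,0,-0.0006]],
  [0,[0.0792,-0.0007,0.0533],[0,0,-0.0006]],
  [0,[0.0792,-0.0007,0.08],[0,0,-0.0006]],
  [0,[0.0792,-0.0007,0.0853],[0,0,-0.0006]],
  [0,[0.0792,-0.0007,0.0853],[0,0,-0.0006]],
  [0,[0.0792,-0.0007,0.0853],[0,0,-0.0006]],
])

```text
time_s: 6.1
tcp_pos: [0.4717, 0.1467, 0.1569]
ee_rot: [[0.171, -0.985, 0.002], [-0.985, -0.171, 0.001], [-0.0, -0.002, -1.0]]
wrist_force: [-0.7, 0.6, -1.0]
gripper_width: 0.099
gripper_force: 30.0
```

```bash
python3 - <<'E'
from h import *
import m
rel((.4708,.1451,.152),9.8)
c=cap('wrist','w5');m.plate(c);m.plate(cap('scene','s5'))
im=cv2.cvtColor(c['pixels'],cv2.COLOR_RGB2BGR)[150:300,215:345];cv2.imwrite('pics/crop5.png',cv2.resize(im,None,fx=4,fy=4,interpolation=2))
P=pts(c);s=sensors.sense();R=np.array(s['ee_rot']);t=(P-s['tcp_pos'])@R*1000
for z0 in range(-12,60,6):
    a=(abs(t[...,1])<15)&(abs(t[...,0])<25)&(t[...,2]>=z0)&(t[...,2]<z0+6)
    if a.sum()>5:print(z0,a.sum(),'x',np.percentile(t[a][:,0],[3,50,97]).round(1),'y',np.percentile(t[a][:,1],[3,50,97]).round(1))
E
```

```text
d [0.0014 0.0011 0.0048]
t 6.1 rotvec to level/yaw: [-0.1   0.02  0.07]
tcp [0.4717 0.1467 0.1569] q [ 36.2  12.9 -23.2   0.  -53.9 -26.3] F [-0.67  0.6  -0.99] M [-0.033  0.078 -0.029]
plate 2569 [471.4 144.6] [44.4 45.4] 9.88 mean [471.7 141.2] z 0.0949
plate 599 [ 398.6 -649.3] [175.3 122. ] 88.37 mean [ 390.  -621.7] z 0.0958
-12 164 x [ 9.2 10.9 17.6] y [-13.1  -1.6  11.9]
-6 101 x [ 9.4 10.4 11.5] y [-13.4   4.3  12. ]
0 91 x [ 7.9 10.  12.6] y [-9.  -0.4  7.6]
6 7 x [ 7.3  7.8 11.6] y [-10.3   7.1   8.8]
18 47 x [ 7.5  9.3 10.2] y [-3.  -0.4  1.6]
24 15 x [ 9.3  9.6 10.1] y [-3.1 -1.   1.4]
30 26 x [7.2 8.7 9.7] y [-2.5 -0.3  1.8]
36 17 x [9.2 9.7 9.9] y [-2.5 -0.3  1.5]
```

View pics/crop5.png

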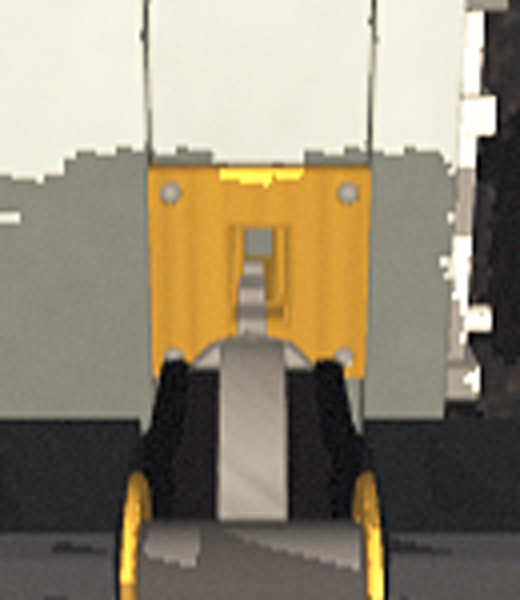

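The blade tip is at crop (253,300), about 1 mm left of the keyway centre at x=259, which matches the numbers. I'll shift about 1.2 mm in x and y, settle and check.

Call:
advance([
  [0,[0,0,0],[0,0,0]],
  [0,[0,0,0],[0,0,0]],
  [0,[0,0,0],[0,0,0]],
])

```text
time_s: 6.5
tcp_pos: [0.4709, 0.1468, 0.1561]
ee_rot: [[0.172, -0.985, 0.0], [-0.985, -0.172, 0.0], [-0.0, -0.0, -1.0]]
wrist_force: [-0.3, -0.6, -0.7]
gripper_width: 0.102
gripper_force: 30.0
```

```bash
python3 -c "
from h import *
rel((.4706,.1453,.128),9.8)"
```

```text
d [0.0015 0.0006 0.0281]
t 6.5 rotvec to level/yaw: [-0.03  0.01  0.1 ]
tcp [0.4709 0.1468 0.1561] q [ 36.2  12.9 -23.3  -0.  -53.8 -26.3] F [-0.34 -0.56 -0.72] M [-0.004  0.112  0.017]
```

Call:
advance([
  [0,[0.002,0.0008,0.008],[0,0,0]],
  [0,[0.002,0.0008,0.016],[0,0,0]],
  [0,[0.002,0.0008,0.0187],[0,0,0]],
  [0,[0.002,0.0008,0.0227],[0,0,0]],
  [0,[0.002,0.0008,0.0267],[0,0,0]],
  [0,[0.002,0.0008,0.0307],[0,0,0]],
  [0,[0.002,0.0008,0.0333],[0,0,0]],
  [0,[0.002,0.0008,0.0333],[0,0,0]],
])

```text
time_s: 7.3
tcp_pos: [0.4704, 0.145, 0.1305]
ee_rot: [[0.172, -0.985, -0.001], [-0.985, -0.172, -0.0], [0.0, 0.001, -1.0]]
wrist_force: [-0.5, 0.4, -0.6]
gripper_width: 0.102
gripper_force: 30.0
```

```bash
python3 -c "
from h import *
rel((.4706,.1453,.1175),9.8)"
```

```text
d [-0.0003 -0.0003  0.013 ]
t 7.3 rotvec to level/yaw: [ 0.03 -0.01  0.09]
tcp [0.4704 0.145  0.1305] q [ 36.1  14.6 -25.3  -0.  -50.2 -26.2] F [-0.5   0.42 -0.56] M [0.035 0.104 0.05 ]
```

To row units: 0.006 m is 0.008, 0.004 m is 0.0053.

Call:
advance([
  [0,[0,0,0.0027],[0,0,0]],
  [0,[0,0,0.0053],[0,0,0]],
  [0,[0,0,0.008],[0,0,0]],
  [0,[0,0,0.008],[0,0,0]],
])

```text
time_s: 7.7
tcp_pos: [0.4703, 0.1449, 0.1245]
ee_rot: [[0.172, -0.985, -0.001], [-0.985, -0.172, -0.0], [0.0, 0.001, -1.0]]
wrist_force: [0.4, 0.0, -0.9]
gripper_width: 0.103
gripper_force: 30.0
```

Call:
advance([
  [0,[0,0,0.0027],[0,0,0]],
  [0,[0,0,0.0053],[0,0,0]],
  [0,[0,0,0.0067],[0,0,0]],
  [0,[0,0,0.0067],[0,0,0]],
])

```text
time_s: 8.1
tcp_pos: [0.4704, 0.145, 0.1196]
ee_rot: [[0.172, -0.985, -0.0], [-0.985, -0.172, -0.0], [0.0, 0.0, -1.0]]
wrist_force: [0.5, -1.1, -1.4]
gripper_width: 0.096
gripper_force: 30.0
```

```bash
python3 -c "
from h import *
rel((.4706,.1453,.1175),9.8)"
```

```text
d [-0.0003 -0.0002  0.0021]
t 8.1 rotvec to level/yaw: [ 0.02 -0.01  0.08]
tcp [0.4704 0.145  0.1196] q [ 36.1  15.4 -26.1  -0.  -48.6 -26.2] F [ 0.5  -1.06 -1.41] M [-0.003  0.086  0.001]
```

Going in freely. Now on to the pins.

To row units: 0.003 m is 0.004, 0.002 m is 0.0027.

Call:
advance([
  [0,[0,0,0.0013],[0,0,0]],
  [0,[0,0,0.0027],[0,0,0]],
  [0,[0,0,0.004],[0,0,0]],
  [0,[0,0,0.004],[0,0,0]],
])

```text
time_s: 8.5
tcp_pos: [0.471, 0.1452, 0.1175]
ee_rot: [[0.172, -0.985, 0.001], [-0.985, -0.172, 0.0], [-0.0, -0.001, -1.0]]
wrist_force: [-1.2, -0.0, 4.5]
gripper_width: 0.103
gripper_force: 30.0
```

```bash
python3 -c "
from h import *
rel((.4706,.1453,.1175),9.8)"
```

```text
d [-0.0001  0.0003  0.    ]
t 8.5 rotvec to level/yaw: [-0.06  0.    0.11]
tcp [0.471  0.1452 0.1175] q [ 36.1  15.5 -26.2   0.  -48.2 -26.2] F [-1.23 -0.04  4.53] M [-0.123  0.429 -0.027]
```

On the pins at 0.1175 with about 5 N, as predicted. Ease off, then rock clockwise by 15.5°.

To row units: -0.0012 m is -0.0016, 15.5 degrees is 0.0861.

Call:
advance([
  [0,[0,0,-0.0016],[0,0,0]],
  [0,[0,0,-0.0016],[0,0,0.0278]],
  [0,[0,0,-0.0016],[0,0,0.0556]],
  [0,[0,0,-0.0016],[0,0,0.0778]],
  [0,[0,0,-0.0016],[0,0,0.0861]],
  [0,[0,0,-0.0016],[0,0,0.0861]],
])

```text
time_s: 9.1
tcp_pos: [0.4707, 0.1451, 0.1179]
ee_rot: [[-0.097, -0.995, 0.0], [-0.995, 0.097, 0.0], [-0.0, -0.0, -1.0]]
wrist_force: [1.1, -1.0, -2.1]
gripper_width: 0.099
gripper_force: 30.0
```

```bash
python3 -c "
from h import *
rel((.4706,.1453,.1175),9.8)"
```

```text
d [-0.0001  0.0002  0.0004]
t 9.1 rotvec to level/yaw: [-3.000e-02  1.000e-02 -1.537e+01]
tcp [0.4707 0.1451 0.1179] q [ 36.1  15.5 -26.2   0.  -48.3 -41.6] F [ 1.07 -1.04 -2.1 ] M [-0.143 -0.383  0.065]
```

Call:
advance([
  [0,[0,0,0.0013],[0,0,0]],
  [0,[0,0,0.0027],[0,0,0]],
  [0,[0,0,0.004],[0,0,0]],
  [0,[0,0,0.004],[0,0,0]],
])

```text
time_s: 9.5
tcp_pos: [0.4708, 0.1452, 0.1151]
ee_rot: [[-0.097, -0.995, 0.001], [-0.995, 0.097, 0.0], [-0.0, -0.001, -1.0]]
wrist_force: [1.5, -0.2, 0.3]
gripper_width: 0.098
gripper_force: 30.0
```

Past the pins with no resistance. Sliding on to the plate.

To row units: 0.006 m is 0.008, 0.004 m is 0.0053.

Call:
advance([
  [0,[0,0,0.0027],[0,0,0]],
  [0,[0,0,0.0053],[0,0,0]],
  [0,[0,0,0.008],[0,0,0]],
  [0,[0,0,0.008],[0,0,0]],
])

```text
time_s: 9.9
tcp_pos: [0.4707, 0.1452, 0.1088]
ee_rot: [[-0.098, -0.995, 0.0], [-0.995, 0.098, 0.0], [-0.0, -0.0, -1.0]]
wrist_force: [1.9, -0.9, -0.7]
gripper_width: 0.098
gripper_force: 30.0
```

Call:
advance([
  [0,[0,0,0.002],[0,0,0]],
  [0,[0,0,0.004],[0,0,0]],
  [0,[0,0,0.006],[0,0,0]],
  [0,[0,0,0.006],[0,0,0]],
])

```text
time_s: 10.3
tcp_pos: [0.4707, 0.1452, 0.1044]
ee_rot: [[-0.098, -0.995, 0.0], [-0.995, 0.098, 0.0], [-0.0, -0.0, -1.0]]
wrist_force: [2.1, -0.1, 0.6]
gripper_width: 0.1
gripper_force: 30.0
```

```bash
python3 -c "
from h import *
rel((.4706,.1453,.102),9.8)"
```

```text
d [-0.0001  0.0001  0.0024]
t 10.3 rotvec to level/yaw: [-3.000e-02  1.000e-02 -1.541e+01]
tcp [0.4707 0.1452 0.1044] q [ 36.1  16.5 -27.1   0.  -46.3 -41.7] F [ 2.09 -0.05  0.62] M [-0.039 -0.703  0.013]
```

To row units: 0.004 m is 0.0053, 0.003 m is 0.004.

Call:
advance([
  [0,[0,0,0.0013],[0,0,0]],
  [0,[0,0,0.0027],[0,0,0]],
  [0,[0,0,0.004],[0,0,0]],
  [0,[0,0,0.0053],[0,0,0]],
  [0,[0,0,0.0053],[0,0,0]],
  [0,[0,0,0.0053],[0,0,0]],
])

```text
time_s: 10.9
tcp_pos: [0.4709, 0.1452, 0.1023]
ee_rot: [[-0.097, -0.995, 0.001], [-0.995, 0.097, 0.0], [-0.0, -0.001, -1.0]]
wrist_force: [-2.1, -0.7, 12.0]
gripper_width: 0.103
gripper_force: 30.0
```

```bash
python3 -c "
from h import *
rel((.4706,.1453,.102),9.8)"
```

```text
d [-0.      0.0003  0.0003]
t 10.9 rotvec to level/yaw: [ -0.07   0.   -15.37]
tcp [0.4709 0.1452 0.1023] q [ 36.1  16.7 -27.3   0.  -45.9 -41.7] F [-2.13 -0.67 12.04] M [-0.158  0.62   0.05 ]
```

The collar stopped at 0.1023 with 12 N, so the key is home. Easing the push slightly, then turning.

To row units: -0.0006 m is -0.0008, 36 degrees is 0.2.

Call:
advance([
  [0,[0,0,-0.0008],[0,0,0]],
  [0,[0,0,-0.0008],[0,0,0.0333]],
  [0,[0,0,-0.0008],[0,0,0.0667]],
  [0,[0,0,-0.0008],[0,0,0.1]],
  [0,[0,0,-0.0008],[0,0,0.1333]],
  [0,[0,0,-0.0008],[0,0,0.1667]],
  [0,[0,0,-0.0008],[0,0,0.2]],
  [0,[0,0,-0.0008],[0,0,0.2]],
])

```text
time_s: 11.7
tcp_pos: [0.4715, 0.145, 0.1023]
ee_rot: [[-0.665, -0.747, 0.002], [-0.747, 0.665, -0.0], [-0.001, -0.002, -1.0]]
wrist_force: [2.4, -2.1, 6.3]
gripper_width: 0.098
gripper_force: 30.0
```

```bash
python3 -c "
from h import *
rel((.4706,.1453,.102),9.8)"
```

```text
d [0.0004 0.0008 0.0003]
t 11.7 rotvec to level/yaw: [-1.200e-01  3.000e-02 -5.147e+01]
tcp [0.4715 0.145  0.1023] q [ 36.   16.7 -27.3   0.1 -45.9 -77.8] F [ 2.39 -2.15  6.3 ] M [-0.567 -0.602 -0.013]
```

To row units: 41 degrees is 0.2278.

Call:
advance([
  [0,[0,0,0],[0,0,0.0333]],
  [0,[0,0,0],[0,0,0.0667]],
  [0,[0,0,0],[0,0,0.1]],
  [0,[0,0,0],[0,0,0.1333]],
  [0,[0,0,0],[0,0,0.1667]],
  [0,[0,0,0],[0,0,0.2]],
  [0,[0,0,0],[0,0,0.2278]],
  [0,[0,0,0],[0,0,0.2278]],
])

```text
time_s: 12.5
tcp_pos: [0.4718, 0.1445, 0.1023]
ee_rot: [[-0.992, -0.128, 0.002], [-0.128, 0.992, -0.001], [-0.002, -0.001, -1.0]]
wrist_force: [3.5, -4.5, 5.9]
gripper_width: 0.1
gripper_force: 30.0
```

Call:
advance([
  [0,[0,0,0],[0,0,0]],
  [0,[0,0,0],[0,0,0]],
  [0,[0,0,0],[0,0,0]],
])

```text
time_s: 12.8
tcp_pos: [0.4718, 0.1445, 0.1023]
ee_rot: [[-0.992, -0.129, 0.002], [-0.129, 0.992, -0.001], [-0.002, -0.001, -1.0]]
wrist_force: [3.9, -4.8, 5.8]
gripper_width: 0.098
gripper_force: 30.0
```

```bash
python3 - <<'E'
from h import *
rel((.4706,.1453,.102),9.8)
a=cap('wrist')['pixels'];b=cap('scene')['pixels']
A=cv2.resize(a[130:300,200:380],(400,378),interpolation=2);B=cv2.resize(b[230:360,200:338],(400,378),interpolation=2)
cv2.imwrite('pics/end.png',np.hstack([A,B])[:,:,::-1])
E
```

```text
d [0.0011 0.0009 0.0003]
t 12.8 rotvec to level/yaw: [5.000e-02 1.600e-01 8.764e+01]
tcp [0.4718 0.1445 0.1023] q [  36.    16.7  -27.3    0.2  -45.9 -118.7] F [ 3.92 -4.83  5.81] M [-1.426 -1.263  0.069]
```

View pics/end.png

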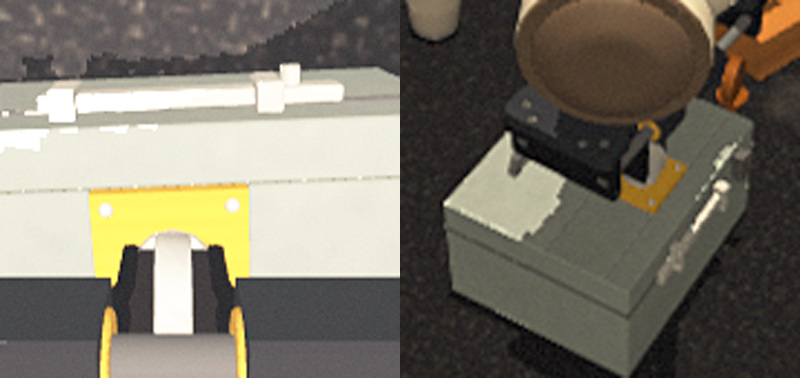

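```bash
python3 - <<'E'
from h import *
a=np.radians(9.8);X=np.array([np.cos(a),np.sin(a)]);Y=np.array([-X[1],X[0]])
for n in('scene0','scene'):
    c=dict(np.load(f'/tmp/{n}.npz'));P=pts(c);q=P[...,:2]-np.array([.4714,.1448]);x=q@X;y=q@Y
    m=(x<-.044)&(x>-.075)&(abs(y)<.085)&(P[...,2]>.04)&(P[...,2]<.092)&(c['pixels'].min(2)>150)
    print(n,m.sum(),np.histogram(y[m]*1000,range(-85,86,10))[0])
E
```

```text
scene0 72 [ 0  0  0  6  5  7  9  5  8  9 14  9  0  0  0  0  0]
scene 35 [0 0 0 0 0 9 7 8 6 5 0 0 0 0 0 0 0]
```

The turn is 92°, the bolt's bright end has moved about 20 mm, the collar is on the plate, and the grip is holding at 30 N. Handing in.

```bash
python3 -c "
from station import workorder
print(workorder.finish_job())"
```

```text
the job is handed in; nothing more can be done
None
```

I handed the job in at about 13 s: the round-headed key is home in the lock, turned about 92° clockwise with the bolt drawn about 20 mm and still held at 30 N, but the hand-in returned no verdict.

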